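# Lock a transformer in the test jig and hold the contact sled at its mark

### The job

Get the transformer ready for its gap test: first swing the jig's keeper bar shut across the top of it until its end snaps home past the sprung ball of the catch. Then take the contact sled by its upright tab, pull it back from the transformer against its spring until its pointer stands level with the notch in the index clip, and keep it there: the sled springs back if let go, so finish while still holding it at the mark. Leave the tweezers and the jack plug on the jig where they lie.

Things in the scene. Friction and masses are not known exactly. Their poses are not given: they have to be found in the camera images.
- jig: fixed test jig: grey deck 165 x 300 mm, top at z = 0.130, on a pedestal above the cables. Origin on the bench under it; z up, +y along the deck to the transformer end (robot's left), -y is the way the sled is pulled, -x side faces the robot. Offsets below are in mm on these axes. Between transformer and right end nothing is taller than the sled's tab
- keeper (a joint): hinge of the keeper bar, vertical axis, rad: 0 = shut against a hard stop (bar along jig -x, across the transformer), grows as the free end swings level towards jig +y; starts at 0.8 to 1.3. Stays where left (0.5 N friction at the knob). The bar's end meets the catch's sprung ball at about 0.12, is past it below 0.06; that takes about 3 N at the knob; then it rests at 0 to 0.03
- keeper_hinge (a point): point on the vertical hinge axis of the keeper bar at mid-thickness of the bar (57 mm above the deck); pivot post at jig x +70, y +60
- keeper_knob (a point): centre of the part to hold of the upright round black knob on the keeper bar, 80 mm above the deck, 85 mm from the hinge axis. Knob: diameter 15 mm, from the bar's top (61 mm above the deck) to 94 mm above the deck. The steel bar is 16 mm wide, 8 mm thick, its underside 3 mm above the transformer
- catch (a point): where the rounded free end of the keeper bar (110 mm from the hinge axis) stands when shut, in front of the catch post: a dark block 18 x 34 mm, 64 mm tall, with the small brass sprung ball in its face
- sled: spring-return contact sled on a steel rail: black block 36 x 46 mm, top 28 mm above the deck, with two brass pins towards the transformer, an upright tab and a pointer. Origin at deck height under the tab; axes as the jig's. Slides along jig -y from home (0, jig y -35) up to 95 mm; the spring pulls it back with about 4.5 N at home, 10 N at 60 mm
- sled_grip (a point): middle of the part to hold of the sled's upright aluminium tab, 53 mm above the deck. Tab: 24 mm along the jig's x, 12 mm along the pull direction (jig y), from 28 to 67 mm above the deck
- sled_pointer (a point): tip of the sled's thin steel pointer, which sticks out to the jig's -x side, 26 mm above the deck; in line with the tab's centre
- notch (a point): middle of the 5 mm wide notch in the index clip: dark block 16 x 22 mm, 23 mm tall, on the scale strip beside the rail, on the robot's side. Fixed, but placed so that the sled must be drawn 35 to 65 mm. The sled is at the mark when pointer and notch have the same position along jig y. Axes as the jig's
- transformer: small mains transformer, 63 x 50 x 50 mm, 0.5 kg, standing loose in its low nest on the deck at jig x +15, y +60; origin at the centre of its underside
- tweezers: steel tweezers, 122 x 19 x 9 mm, lying on the deck along its edge towards the robot; bystander
- jack_plug: black jack plug, 49 x 12 x 12 mm, lying on the deck near its far edge; bystander
Mind the look-alikes: they are no part of the job. There is more than one size of the transformer; the job needs the middle-sized.

How it is judged:
On the way, in this order (a step that is already met when the one before it is completed fails the run):
1. the keeper bar is shut past its catch (within 0.035 rad of the stop) while the sled is still home (value of joint keeper below 0.035 rad and y of sled_pointer in the frame of jig above -0.045 m), for 0.3 s.
2. with the keeper shut, the sled is drawn by the fingers until its pointer is within 5 mm of the notch, and stays there (value of joint keeper below 0.035 rad and contact force between the fingers and sled above 3 N and y of sled_pointer in the frame of notch between -0.005 and 0.005 m), for 0.5 s.
At the end, for the whole second after the job is handed in: The keeper bar is shut (within 0.035 rad), the transformer stands upright in its nest (within 8 mm), and the fingers are still holding the sled against its spring (contact force over 3 N), at rest, with its pointer within 5 mm of the notch along the pull direction (all of step 2 and linear speed of sled below 0.01 m/s and x of transformer in the frame of jig between 0.007 and 0.023 m and y of transformer in the frame of jig between 0.052 and 0.068 m and angle between transformer's own z axis and vertical below 0.1 rad); the arm keeps its last pose, push and grip.
It fails at once if the tweezers are moved by more than 20 mm (distance of tweezers from where it was at the start of the episode above 0.02 m).
It fails at once if the jack plug is moved by more than 20 mm (distance of jack_plug from where it was at the start of the episode above 0.02 m).
It also fails if it takes over 42 s, if anything falls off the work surface, if the arm or the gripper's body presses on something with over 40 N, if the wrist force passes 120 N, or if a joint passes its speed limit or range.

### The arm

A 6-joint arm with a two-finger parallel gripper is mounted at the origin on the work surface; the furniture and walls round the work are solid. World frame = base frame: x ahead of the robot, y to its left, z up, the work surface at z = 0. Lengths are in m, angles in rad, forces in N, time in s.
With the tool pointing down it reaches from about 0.375 to 0.9 m from the base axis. Payload 3.1 kg.
Tool frame: the origin (TCP) lies at the very end of the fingers, on their centre line; the grasp point (between the pads) lies behind it (robot.tcp_to_grasp is the y of the grasp point in the tool frame, in m); y points along the fingers, z is the direction in which the jaws open and shut, and the axes are right-handed (so a half turn about y gives the same grasp; the last joint's range is limited). The gripper opens to 87 mm and grips with 3 to 60 N. Pads are 19 mm wide; open, the fingers measure 117 mm over their backs; the gripper's body (75 mm by 190 mm) begins 51 mm behind the grasp point.
Start: joints at [1.123, 0.527, 1.433, -0, 1.181, -0.178], TCP at [0.167, 0.602, 0.223] pointing down, gripper open.
Joint ranges: [-3.08, 3.08], [-0.75, 2.2], [0.22, 2.44], [-1.43, 4.57], [0, 2.65], [-2.85, 2.85]. Speed limits (rad/s): [2.79, 2.79, 3.14, 3.14, 3.14, 3.14].

### API

Orientations are given as a unit quaternion [x, y, z, w].
In Python, from rig import robot, optics gives the robot as it stands. The module is installed in compiled form; this text tells all that it offers.
- The arm moves only by the tool carry_out, never from a script. Its argument "series" is a list of rows, each a list of 5 numbers: the shift along the tool's x, y, z in mm, then the turn about the tool's y in rad, then the closure, from 0 (fully open) to 1 (shut). A call has 1 to 12 rows; each row shifts and turns the pose as measured when the row begins, along the tool's axes as they then stand; what a row does not reach is not made up. A row lasts 1/8 s, in which the tool goes at most 62.5 mm and 10.7 degrees, less where a joint would pass 70% of its speed; a pose out of reach is approached as far as the arm can. A call is refused whole if a number of a shift passes 62.5 or a number of a turn 0.188, either way. A call with a gripper value outside its range is refused whole. The fingers move at their own pace and stop on an object; "squeeze" is the grip in N (left out, the last holds). Time passes only in rows, so rows that do not move let the fingers close. It gives the time, the measured TCP pose, the force and the opening at its end, in the units of the state.
- robot.get_obs(): the state, without advancing time (a new reading comes with each control period).
- optics.camera(name): name is "scene" or "top" or "wrist"; returns (picture, depth): 420x560x3 uint8, red, green, blue; 420x560 float32, m along the optical axis (not along the pixel's ray), 0 where there is no reading.
- optics.get_calibration(name): a dict with "K" (3x3 intrinsics, pixels), "eye" and "orientation" of the camera in the world. Camera axes: x right, y up, looking along -z (the intrinsics and any distortion apply to the point x, -y, -z); pixel columns grow to the right and rows downward; lengths in m; the calibration is good to about 2 mm. The wrist camera is an equidistant fisheye: a pixel r from the principal point sees the ray r / f radians off the axis. A picture is of the moment at which its call begins: read the wrist's pose just before it. get_calibration takes no time and is no camera call; for the wrist camera it gives the pose at the moment of the call.
- robot.hand_in(): hands the job in, once; it reports no verdict.
Trained networks look in the newest picture that a camera, given by its name, has taken for a name from the list of things; names that differ only in an ending like _2 or _b are one class to them, and where a whole thing is asked for, a point or a joint stands for the part that bears it (a point fixed in the world has none). Each returns a list of dicts, best first, with "p" (0 to 1); they miss things now and then, are a little off and sometimes report something else, mostly with a low value. They report only what shows in the picture. A call takes as long as a camera call. They do not tell look-alikes from the thing itself.
- optics.boxes_of(camera, name): "box" ([left, top, width, height] as shares, 0 to 1, of the picture: columns of its width, rows of its height, round what is visible of it).
The state is a dict: "time": time; "q": joint angles; "joint_velocities": joint speeds; "joint_torque": joint torques, N m; "position": TCP position; "tool_rot": TCP orientation; "ft_force": force on the tool from outside, world axes, zero at the start; "moment": the same for the moment, N m; "grip_width": finger opening in m.
Only numpy, scipy, OpenCV 4.12 (cv2) and the standard library are available. Lean on these libraries where they do the work, as an engineer would, in place of code of your own. Each camera call takes 0.05 s, during which the arm holds its last target.

## Working session

There is one attempt and no reset: what is moved stays moved. The work goes in short steps, Python scripts to look and compute and a tool call to move; the robot and the scene stay as the last step left them, time stands still between calls to the robot, and variables do not carry over. Pictures are saved under pics/ and viewed, and the job is handed in when it is done.

Besides the shell and the picture viewer there is one more tool, called after "Emit:" by a JSON object that holds its "method" and its "body". carry_out: Moves the arm, as the interface text tells. Its arguments: {"type":"object","properties":{"series":{"type":"array"},"squeeze":{"type":"number"}},"required":["series"]}

```bash
ls; mkdir -p pics
cat > h.py <<'E'
import numpy as np,cv2
from rig import robot,optics
from scipy.spatial.transform import Rotation as R
def snap(cam,fn):
    o=robot.get_obs(); c=optics.get_calibration(cam); p,d=optics.camera(cam)
    cv2.imwrite('pics/'+fn+'.png',p[:,:,::-1]); np.savez('pics/'+fn+'.npz',p=p,d=d,K=c['K'],eye=c['eye'],ori=c['orientation'])
    return p,d,c
def rot(c):
    o=np.array(c['orientation']); return o if o.shape==(3,3) else R.from_quat(o).as_matrix()
def pt(c,u,v,d):
    K=np.array(c['K']); x=(u-K[0,2])/K[0,0]*d; y=(v-K[1,2])/K[1,1]*d
    return np.array(c['eye'])+rot(c)@np.array([x,-y,-d])
def ray(c,u,v,fish=False):
    K=np.array(c['K']); a=(u-K[0,2])/K[0,0]; b=(v-K[1,2])/K[1,1]
    if fish:
        r=np.hypot(a,b); s=np.sin(r)/max(r,1e-9); q=np.array([a*s,-b*s,-np.cos(r)])
    else: q=np.array([a,-b,-1.])
    return np.array(c['eye']),rot(c)@q
def atz(c,u,v,z,fish=False):
    e,r=ray(c,u,v,fish); return e+r*(z-e[2])/r[2]
E
python3 - <<'E'
from h import *
print({k:np.round(v,3) for k,v in robot.get_obs().items()}, robot.tcp_to_grasp)
for c in ['scene','top','wrist']:
    p,d,k=snap(c,c+'0'); print(c,k)
    for n in ['jig','keeper','keeper_knob','catch','sled','sled_grip','sled_pointer','notch','transformer','tweezers','jack_plug'] if c!='wrist' else []:
        try: print(n,[(np.round(np.array(b['box'])*[560,420,560,420]).astype(int).tolist(),round(b['p'],2)) for b in optics.boxes_of(c,n)[:4]])
        except Exception as e: print(n,e)
E
```

```text
pics
{'time': np.float64(0.0), 'q': array([ 1.123,  0.528,  1.434, -0.   ,  1.181, -0.178]), 'joint_velocities': array([-0.001, -0.   , -0.001, -0.   ,  0.   , -0.001]), 'joint_torque': array([ -0.   , -44.004, -17.659,   0.063,   0.058,  -0.   ]), 'position': array([0.166, 0.602, 0.222]), 'tool_rot': array([ 0.701, -0.095,  0.095, -0.7  ]), 'ft_force': array([ 0.198,  0.342, -0.201]), 'moment': array([0.006, 0.018, 0.021]), 'grip_width': np.float64(0.087)} -0.0187
scene {'K': array([[436.9997768 ,   0.        , 285.57329539],
       [  0.        , 436.9997768 , 210.72124731],
       [  0.        ,   0.        ,   1.        ]]), 'eye': array([ 0.00483212, -0.69176161,  0.64344555]), 'orientation': array([ 0.46580307, -0.1730734 , -0.28606067,  0.81929384])}
jig [([249, 195, 130, 162], 0.86)]
keeper [([291, 192, 50, 42], 0.83)]
keeper_knob [([289, 196, 52, 39], 0.69), ([286, 230, 39, 30], 0.53)]
catch [([269, 286, 18, 50], 0.64)]
sled [([285, 256, 34, 38], 0.79)]
sled_grip [([289, 259, 29, 37], 0.85)]
sled_pointer [([290, 257, 31, 34], 0.73)]
notch []
transformer [([288, 230, 41, 30],
[... 556 characters left out ...]
, 22, 25], 0.58)]
catch [([280, 200, 142, 121], 0.67)]
sled [([344, 252, 23, 23], 0.77)]
sled_grip [([334, 253, 36, 26], 0.82)]
sled_pointer [([340, 251, 28, 27], 0.78)]
notch [([314, 218, 27, 27], 0.53), ([366, 285, 10, 9], 0.48)]
transformer [([314, 222, 26, 23], 0.95), ([210, 109, 38, 39], 0.93), ([172, 120, 19, 19], 0.73)]
tweezers [([339, 284, 43, 22], 0.59)]
jack_plug [([378, 242, 23, 11], 0.63)]
wrist {'K': array([[325.1922621 ,   0.        , 278.50377462],
       [  0.        , 325.1922621 , 209.86076015],
       [  0.        ,   0.        ,   1.        ]]), 'eye': array([0.09095632, 0.6233214 , 0.38433117]), 'orientation': array([-0.11607526, -0.08780679,  0.59883054,  0.78753951])}
```

Run:
```python
import cv2
a=cv2.imread('pics/top0.png')[185:335,265:435]; cv2.imwrite('pics/top0c.png',cv2.resize(a,None,fx=4,fy=4,interpolation=cv2.INTER_CUBIC)[:600])
a=cv2.imread('pics/scene0.png')[175:375,240:400]; cv2.imwrite('pics/scene0c.png',cv2.resize(a,None,fx=3,fy=3,interpolation=cv2.INTER_CUBIC))
```

```text
(no output)
```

View pics/top0.png

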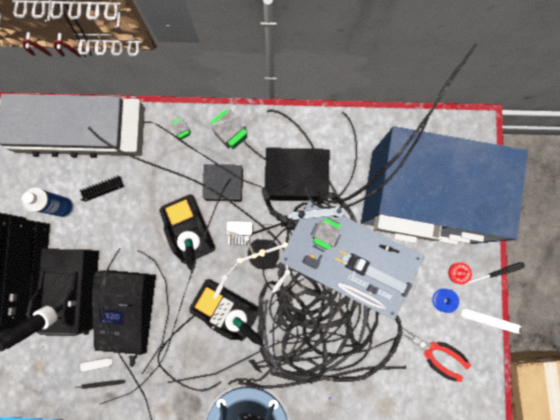

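View pics/scene0.png

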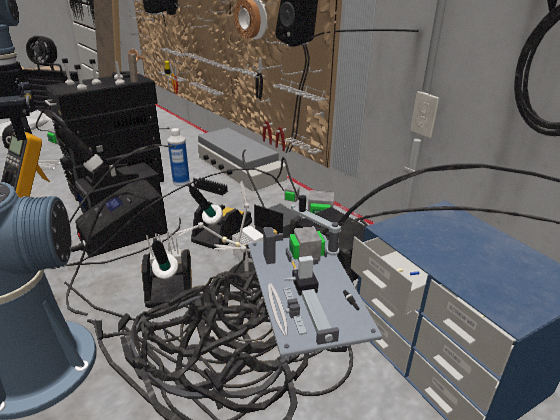

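```bash
sleep 0
```

```text
(no output)
```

View pics/top0c.png

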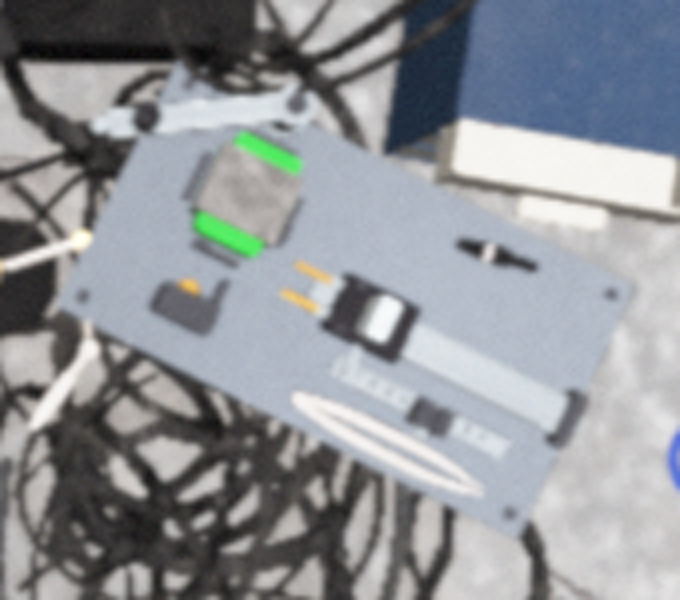

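View pics/scene0c.png

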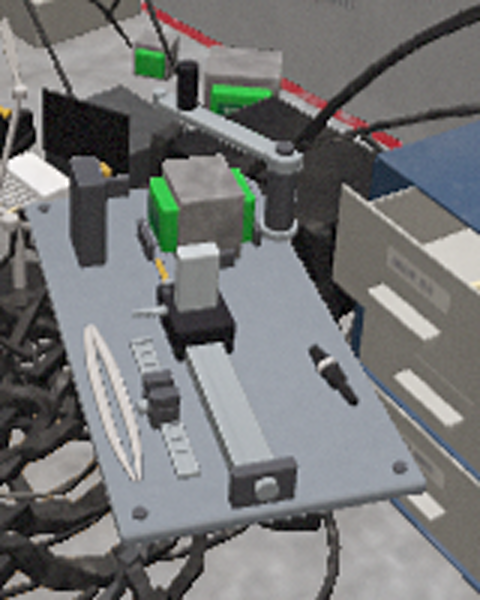

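View pics/wrist0.png

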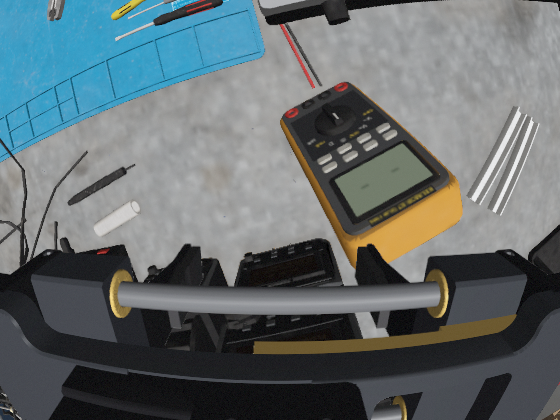

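Run:
```python
from h import *
def ld(n):
    z=np.load('pics/%s.npz'%n); return dict(K=z['K'],eye=z['eye'],orientation=z['ori']),z['d']
T,td=ld('top0');S,sd=ld('scene0')
for n,(u,v),z in [('cornLL',(57,308),.13),('cornLR',(520,540),.13),('cornUR',(635,285),.13),('knobtop',(145,117),.224),('pivot',(296,102),.195),('tabtop',(382,318),.197),('sledblk',(370,318),.158),('clip',(432,415),.153),('tx top',(248,192),.18),('railend',(568,418),.15),('tw l',(293,398),.132),('tw r',(482,492),.132),('jack',(497,255),.136)]:
    U,V=u/4+265,v/4+185
    print(n,np.round(atz(T,U,V,z),4), 'depth',np.round(pt(T,U,V,td[int(round(V)),int(round(U))]),4))
print()
for n,(u,v),z in [('cornR',(423,485),.13),('cornB',(125,540),.13),('cornL',(28,205),.13),('knobtop',(187,66),.224),('pivot',(285,148),.195),('tabtop',(197,250),.197),('ptr',(135,312),.156),('cliptop',(160,385),.153),('tx top',(202,172),.18)]:
    U,V=u/3+240,v/3+175
    print(n,np.round(atz(S,U,V,z),4), 'depth',np.round(pt(S,U,V,sd[int(round(V)),int(round(U))]),4))
```

```text
cornLL [ 0.4181 -0.0719  0.13  ] depth [ 0.4182 -0.0721  0.0599]
cornLR [ 0.2911 -0.3422  0.13  ] depth [ 0.2787 -0.3692  0.0216]
cornUR [ 0.4392 -0.4105  0.13  ] depth [ 0.4418 -0.4508  0.001 ]
knobtop [ 0.5216 -0.1168  0.224 ] depth [ 0.5216 -0.1168  0.2241]
pivot [ 0.535  -0.2022  0.195 ] depth [ 0.5347 -0.2018  0.1978]
tabtop [ 0.4166 -0.2502  0.197 ] depth [ 0.4166 -0.2494  0.2016]
sledblk [ 0.4164 -0.2502  0.158 ] depth [ 0.4164 -0.2431  0.1998]
clip [ 0.3624 -0.2866  0.153 ] depth [ 0.3618 -0.289   0.1415]
tx top [ 0.4852 -0.1776  0.18  ] depth [ 0.4852 -0.1775  0.1801]
railend [ 0.3623 -0.365   0.15  ] depth [ 0.3624 -0.3642  0.1531]
tw l [ 0.3693 -0.2101  0.132 ] depth [ 0.3696 -0.2092  0.1385]
tw r [ 0.3181 -0.3198  0.132 ] depth [ 0.3179 -0.3202  0.1305]
jack [ 0.4546 -0.3281  0.136 ] depth [ 0.4545 -0.3268  0.1413]

cornR [ 0.4363 -0.4109  0.13  ] depth [ 0.4373 -0.4103  0.1288]
cornB [ 0.2915 -0.3432  0.13  ] depth [ 0.2919 -0.3427  0.1293]
cornL [ 0.4203 -0.0755  0.13  ] depth [ 0.4188 -0.0777  0.1319]
knobtop [ 0.5217 -0.1195  0.224 ] depth [ 0.5203 -0.1211  0.2251]
pivot [ 0.5354 -0.2016  0.195 ] depth [ 0.5351 -0.2019  0.1952]
tabtop [ 0.4163 -0.2512  0.197 ] depth [ 0.4147 -0.2528  0.1987]
ptr [ 0.3859 -0.2337  0.156 ] depth [ 0.3839 -0.2361  0.1585]
cliptop [ 0.36   -0.2874  0.153 ] depth [ 0.3617 -0.2855  0.1507]
tx top [ 0.4899 -0.1733  0.18  ] depth [ 0.4881 -0.1752  0.1817]
```

Run:
```python
from h import *
o=robot.get_obs(); M=R.from_quat(o['tool_rot']).as_matrix(); print(np.round(M,3),o['position'])
z=np.load('pics/top0.npz'); c=dict(K=z['K'],eye=z['eye'],orientation=z['ori']); d=z['d']
v,u=np.mgrid[0:420:1,0:560:1]; P=np.array([pt(c,a,b,d[b,a]) for b in range(80,320,4) for a in range(150,480,6)]).reshape(60,55,3)
H=P[:,:,2]
g=lambda u0,u1,v0,v1:np.array([pt(c,a,b,d[b,a]) for b in range(v0,v1) for a in range(u0,u1) if d[b,a]>0])
A=g(150,480,80,330); k=(A[:,2]>.2); print(len(A))
# height map on 5cm grid max
for x in np.arange(.2,.75,.05):
    print(round(x,2),[ (round(float(A[(abs(A[:,0]-x)<.025)&(abs(A[:,1]-y)<.025)][:,2].max()),2) if ((abs(A[:,0]-x)<.025)&(abs(A[:,1]-y)<.025)).any() else None) for y in np.arange(.25,-.5,-.05)])
```

```text
[[ 0.964 -0.     0.267]
 [-0.267  0.     0.964]
 [-0.    -1.     0.   ]] [0.16653042 0.60239638 0.22254639]
82166
0.2 [None, None, None, None, None, None, None, None, None, None, None, None, None, None, None]
0.25 [0.01, 0.01, 0.21, 0.13, 0.11, 0.15, 0.06, 0.08, 0.09, 0.06, 0.07, 0.02, 0.04, 0.04, 0.01]
0.3 [0.04, 0.01, 0.21, 0.2, 0.14, 0.12, 0.08, 0.11, 0.1, 0.07, 0.13, 0.14, 0.14, 0.03, 0.03]
0.35 [0.06, 0.01, 0.19, 0.12, 0.13, 0.08, 0.15, 0.14, 0.13, 0.14, 0.15, 0.16, 0.16, 0.01, 0.04]
0.4 [0.06, 0.04, 0.19, 0.21, 0.13, 0.09, 0.14, 0.19, 0.2, 0.16, 0.2, 0.16, 0.15, 0.13, 0.01]
0.45 [0.01, 0.09, 0.16, 0.22, 0.19, 0.19, 0.13, 0.14, 0.2, 0.18, 0.2, 0.14, 0.19, 0.23, 0.01]
0.5 [0.05, 0.09, 0.1, 0.22, 0.21, 0.19, 0.17, 0.23, 0.2, 0.19, 0.14, 0.24, 0.24, 0.24, 0.24]
0.55 [0.05, 0.05, 0.08, 0.21, 0.22, 0.06, 0.11, 0.23, 0.2, 0.25, 0.27, 0.24, 0.24, 0.24, 0.24]
0.6 [0.01, 0.02, 0.06, 0.06, 0.21, 0.2, 0.17, 0.12, 0.14, 0.11, 0.3, 0.32, 0.24, 0.24, 0.24]
0.65 [0.08, 0.07, 0.19, 0.21, 0.21, 0.01, 0.1, 0.11, 0.11, 0.11, 0.01, 0.33, 0.33, 0.24, 0.24]
0.7 [0.01, 0.14, 0.17, 0.07, 0.07, 0.01, 0.1, 0.11, 0.1, 0.1, 0.01, 0.24, 0.33, 0.25, 0.24]
```

Emit:
{"method": "carry_out", "body": {"series": [[0, -60, 0, 0.169, 0], [20, -50, -15, 0, 0], [47, 0, -37.5, 0, 0], [47, 0, -37.5, 0, 0], [47, 0, -37.5, 0, 0], [47, 0, -37.5, 0, 0], [47, 0, -37.5, 0, 0], [47, 0, -37.5, 0, 0], [47, 0, -37.5, 0, 0], [47, 0, -37.5, 0, 0], [47, 0, -37.5, 0, 0]], "squeeze": 20}}

```text
time: 2.62
position: [0.4238, 0.084, 0.3385]
tool_rot: [-0.688, 0.149, -0.157, 0.693]
ft_force: [1.2, 0.1, -0.1]
grip_width: 0.0871
```

Run:
```python
from h import *
o=robot.get_obs(); M=R.from_quat(o['tool_rot']).as_matrix(); print(np.round(M,3),o['position'],o['time'],o['q'])
p,d,k=snap('wrist','w1'); print(k)
for n in ['keeper_knob','sled_grip','sled_pointer','notch','catch','transformer']: print(n,[(np.round(np.array(b['box'])*[560,420,560,420]).astype(int).tolist(),round(b['p'],2)) for b in optics.boxes_of('wrist',n)[:3]])
```

```text
[[ 0.907  0.013  0.422]
 [-0.422  0.004  0.907]
 [ 0.01  -1.     0.009]] [0.42380659 0.08401236 0.33851592] 2.625 [-0.06799802  0.11294852  1.72801617  0.00550217  1.28816709 -1.20509342]
{'K': array([[325.1922621 ,   0.        , 278.50377462],
       [  0.        , 325.1922621 , 209.86076015],
       [  0.        ,   0.        ,   1.        ]]), 'eye': array([0.35065737, 0.11653164, 0.49951907]), 'orientation': array([-0.12455235, -0.08445594,  0.53075058,  0.83406099])}
keeper_knob []
sled_grip []
sled_pointer []
notch []
catch [([4, 226, 183, 120], 0.59)]
transformer [([319, 312, 55, 32], 0.81), ([168, 327, 13, 6], 0.2)]
```

View pics/w1.png

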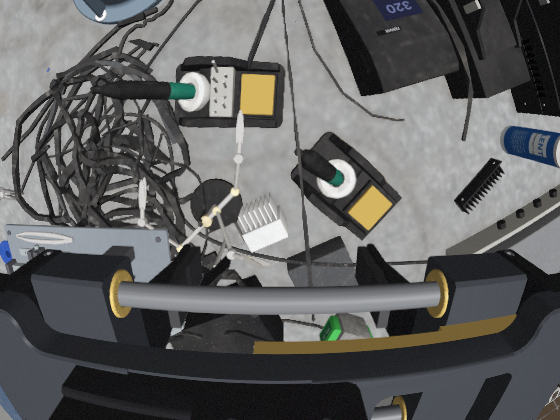

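Emit:
{"method": "carry_out", "body": {"series": [[43, 15, -36, 0, 0], [43, 15, -36, 0, 0], [43, 20, -36, 0, 0], [43, 20, -36, 0, 0], [0, 0, 0, 0, 0]]}}

```text
time: 3.6
position: [0.5234, -0.1088, 0.2676]
tool_rot: [-0.689, 0.139, -0.149, 0.696]
ft_force: [-0.6, 0.5, -0.8]
grip_width: 0.0872
```

Run:
```python
from h import *
o=robot.get_obs(); M=R.from_quat(o['tool_rot']).as_matrix(); print(np.round(M,3),o['position'],o['time'],o['q'])
print('tool err to knob mm',1000*M.T@(np.array([.521,-.118,.198])-o['position']))
for c in ['wrist','top','scene']: p,d,k=snap(c,c[0]+'2')
z=cv2.imread('pics/t2.png')[180:320,265:425]; cv2.imwrite('pics/t2c.png',cv2.resize(z,None,fx=4,fy=4,interpolation=cv2.INTER_CUBIC))
z=cv2.imread('pics/s2.png')[140:340,220:400]; cv2.imwrite('pics/s2c.png',cv2.resize(z,None,fx=3,fy=3,interpolation=cv2.INTER_CUBIC))
```

```text
[[ 0.917  0.016  0.399]
 [-0.4    0.006  0.917]
 [ 0.012 -1.     0.012]] [ 0.52337359 -0.10876433  0.26756947] 3.6 [-0.42126423  0.34620238  1.61419683  0.01337036  1.16957482 -1.58622476]
tool err to knob mm [  0.69519707  69.46255801 -10.26217878]
```

View pics/w2.png

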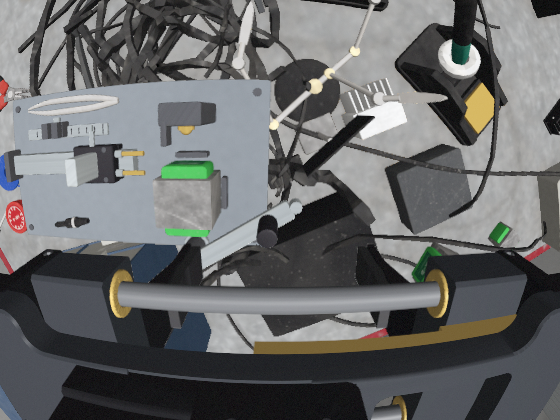

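View pics/s2c.png

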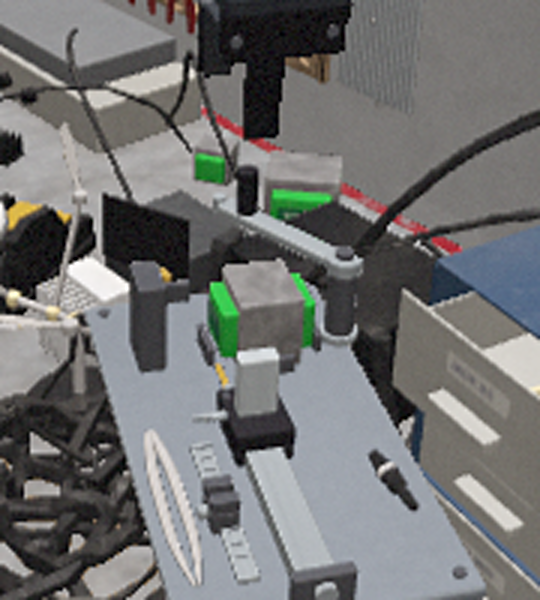

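Run:
```python
from h import *
a=cv2.imread('pics/w2.png')
cv2.imwrite('pics/w2c.png',cv2.resize(a[80:260,0:200],None,fx=4,fy=4,interpolation=cv2.INTER_CUBIC)[:600])
cv2.imwrite('pics/w2d.png',cv2.resize(a[140:270,180:330],None,fx=4,fy=4,interpolation=cv2.INTER_CUBIC))
z=np.load('pics/w2.npz');c=dict(K=z['K'],eye=z['eye'],orientation=z['ori'])
print(atz(c,267,228,.224,True), c['eye'])
```

```text
[ 0.51725103 -0.11402154  0.224     ] [ 0.44897405 -0.07832953  0.42840255]
```

View pics/w2c.png

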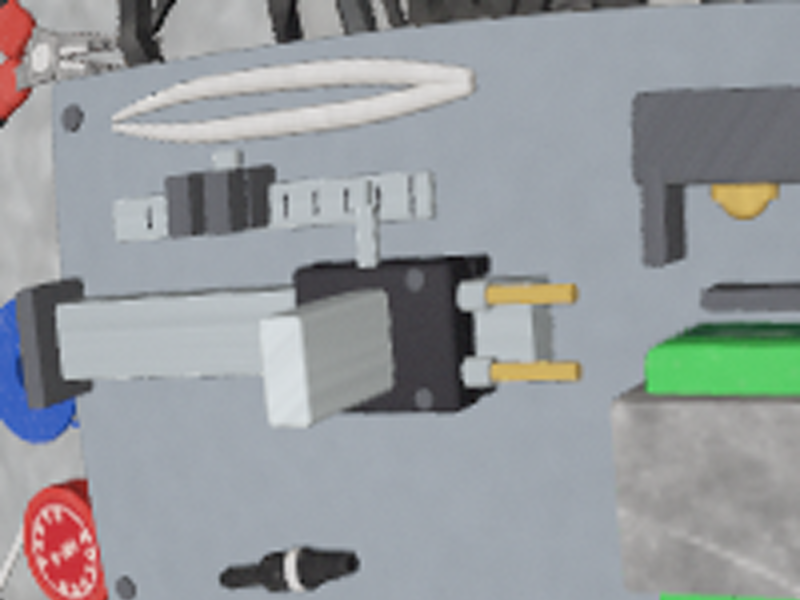

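View pics/w2d.png

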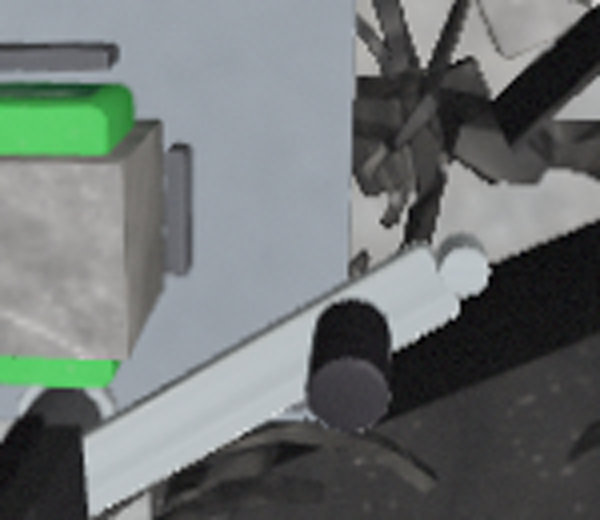

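Run:
```python
from h import *
z=np.load('pics/w2.npz');c=dict(K=z['K'],eye=z['eye'],orientation=z['ori'])
k=atz(c,267,238.7,.224,True); print('knob',k)
U=np.array([.425,.905,0])
pt_=atz(c,367/4,80+205/4,.156,True); n=atz(c,222/4,80+200/4,.153,True); n2=atz(c,222/4,80+200/4,.149,True);t=atz(c,283/4,80+368/4,.197,True)
print('ptr',pt_,'notch',n,n2,'tab',t,(n-pt_)@U,(n2-pt_)@U,(n-t)@U)
o=robot.get_obs(); M=R.from_quat(o['tool_rot']).as_matrix()
print('tool err to knob mm',1000*M.T@(np.array([.5205,-.118,.198])-o['position']), 1000*M.T@(np.r_[k[:2],.198]-o['position']))
```

```text
knob [ 0.52433908 -0.11722104  0.224     ]
ptr [ 0.38907694 -0.23714263  0.156     ] notch [ 0.36532939 -0.27788378  0.153     ] [ 0.36411452 -0.28078214  0.149     ] tab [ 0.41688725 -0.24940371  0.197     ] -0.046963440573992925 -0.05010278083534161 -0.04768654803585315
tool err to knob mm [  2.93886087  71.21168227 -12.86699976] [  6.15374115  71.27997863 -10.62977542]
```

Emit:
{"method": "carry_out", "body": {"series": [[4, 20, -11, 0.026, 0], [0, 25, 0, 0, 0], [0, 22, 0, 0, 0], [0, 0, 0, 0, 0]]}}

```text
time: 4.25
position: [0.5217, -0.1082, 0.2054]
tool_rot: [-0.688, 0.141, -0.155, 0.695]
ft_force: [-0.5, -0.0, 0.5]
grip_width: 0.0867
```

Run:
```python
from h import *
o=robot.get_obs(); M=R.from_quat(o['tool_rot']).as_matrix(); print(np.round(M,3),o['position'],o['time'],o['ft_force'])
print('tool err to knob mm',1000*M.T@(np.array([.522,-.118,.198])-o['position']))
for c in ['wrist','scene']: p,d,k=snap(c,c[0]+'3')
z=cv2.imread('pics/s3.png')[140:300,240:400]; cv2.imwrite('pics/s3c.png',cv2.resize(z,None,fx=3,fy=3,interpolation=cv2.INTER_CUBIC))
z=cv2.imread('pics/w3.png')[150:350,150:420]; cv2.imwrite('pics/w3c.png',cv2.resize(z,None,fx=2.8,fy=2.8,interpolation=cv2.INTER_CUBIC))
```

```text
[[ 0.912  0.022  0.41 ]
 [-0.41   0.006  0.912]
 [ 0.017 -1.     0.014]] [ 0.52168266 -0.10822824  0.2054242 ] 4.25 [-0.45314157 -0.02060367  0.49294611]
tool err to knob mm [ 4.16613119  7.37103443 -8.88920512]
```

View pics/w3c.png

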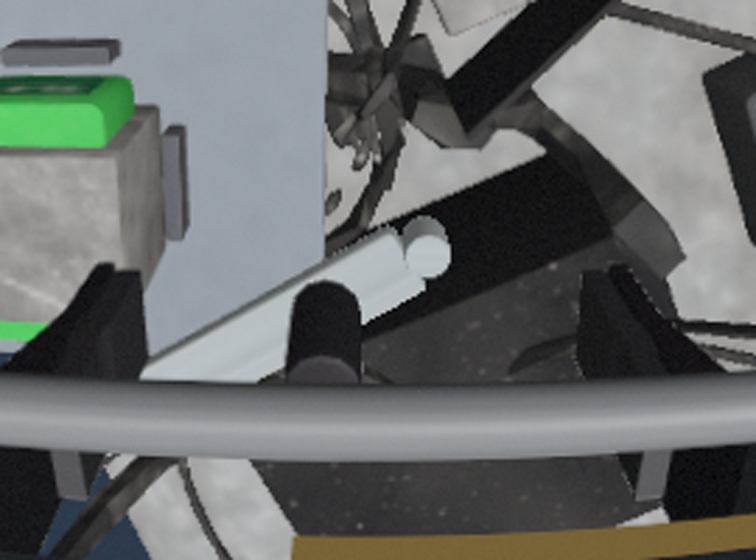

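View pics/s3c.png

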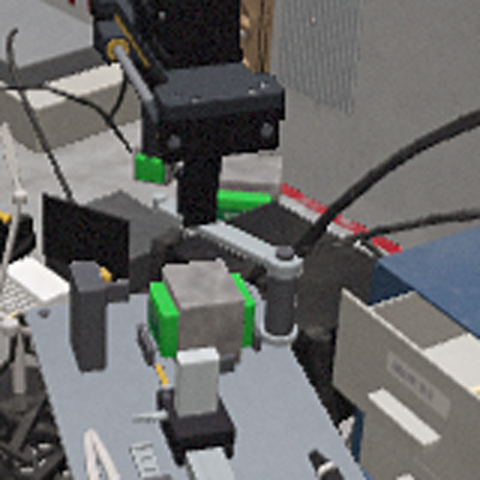

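Emit:
{"method": "carry_out", "body": {"series": [[5, 7, -11, 0, 0], [0, 0, 0, 0, 0.5], [0, 0, 0, 0, 1], [0, 0, 0, 0, 1], [0, 0, 0, 0, 1], [0, 0, 0, 0, 1], [0, 0, 0, 0, 1]]}}

```text
time: 5.22
position: [0.525, -0.1225, 0.2026]
tool_rot: [-0.688, 0.138, -0.159, 0.694]
ft_force: [0.9, -0.8, 0.5]
grip_width: 0.0351
```

Run:
```python
from h import *
o=robot.get_obs(); M=R.from_quat(o['tool_rot']).as_matrix(); print(np.round(M,3),o['position'],o['time'],o['ft_force'],o['grip_width'])
for c in ['wrist','scene']: p,d,k=snap(c,c[0]+'4')
z=cv2.imread('pics/s4.png')[140:300,240:400]; cv2.imwrite('pics/s4c.png',cv2.resize(z,None,fx=3,fy=3,interpolation=cv2.INTER_CUBIC))
```

```text
[[ 0.912  0.031  0.41 ]
 [-0.41   0.002  0.912]
 [ 0.028 -1.     0.014]] [ 0.52496302 -0.12248687  0.20257002] 5.225 [ 0.91104967 -0.78792694  0.4590371 ] 0.03509007253403247
```

View pics/s4c.png

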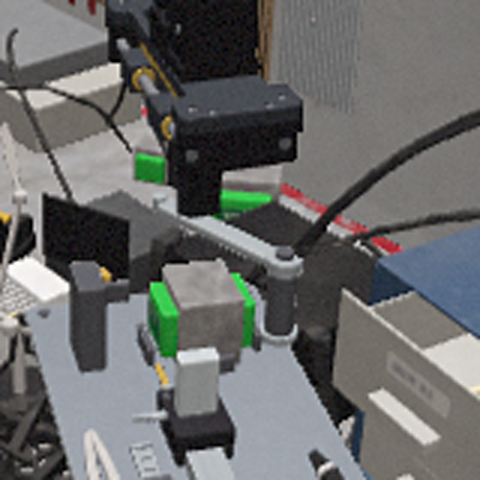

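Still closing; give it more time.

Emit:
{"method": "carry_out", "body": {"series": [[-1, 2, 2, 0, 1], [0, 0, 0, 0, 1], [0, 0, 0, 0, 1], [0, 0, 0, 0, 1], [0, 0, 0, 0, 1]]}}

```text
time: 5.95
position: [0.5249, -0.119, 0.2005]
tool_rot: [-0.688, 0.138, -0.158, 0.695]
ft_force: [-0.2, 1.5, 1.1]
grip_width: 0.0145
```

Run:
```python
from h import *
o=robot.get_obs(); M=R.from_quat(o['tool_rot']).as_matrix(); print(np.round(M,3),o['position'],o['time'],o['ft_force'],o['grip_width'])
k=o['position'][:2]; P=np.array([.535,-.202]); print('knob-pivot',np.hypot(*(k-P)))
X=np.array([.905,-.425]);Y=np.array([.425,.905]); v=k-P; th=np.arctan2(v@Y,-v@X); print('theta',th)
for n in range(0,8):
    t=th*(1-n/7); q=P+.085*(-np.cos(t)*X+np.sin(t)*Y); print(round(t,2),q,np.round(1000*M.T@np.r_[q-k,0],1))
```

```text
[[ 0.912  0.031  0.409]
 [-0.41   0.003  0.912]
 [ 0.027 -1.     0.016]] [ 0.52489619 -0.1189851   0.20049514] 5.95 [-0.24615043  1.54163455  1.05085756] 0.014461322072454364
knob-pivot 0.08362751023617025
theta 1.0106371956679803
1.01 [ 0.52473217 -0.11763743] [-0.7 -0.   1.2]
0.87 [ 0.51270127 -0.11999245] [-10.7  -0.4  -5.9]
0.72 [ 0.50113438 -0.12405392] [-19.6  -0.7 -14.3]
0.58 [ 0.49027218 -0.12973733] [-27.2  -1.1 -24. ]
0.43 [ 0.4803407  -0.13692441] [-33.3  -1.4 -34.6]
0.29 [ 0.47154659 -0.14546562] [-37.8  -1.7 -46. ]
0.14 [ 0.46407285 -0.15518322] [-40.6  -2.  -57.9]
0.0 [ 0.458075 -0.165875] [-41.7  -2.2 -70.1]
```

Emit:
{"method": "carry_out", "body": {"series": [[-10, -0.3, -6, 0, 1], [-9, -0.3, -8, 0, 1], [-8, -0.3, -10, 0, 1], [-6, -0.3, -11, 0, 1], [0, 0, 0, 0, 1]], "squeeze": 25}}

```text
time: 6.58
position: [0.4775, -0.1379, 0.2005]
tool_rot: [-0.688, 0.137, -0.159, 0.695]
ft_force: [0.3, 1.2, -0.9]
grip_width: 0.0145
```

```bash
cat > arc.py <<'E'
from h import *
o=robot.get_obs(); M=R.from_quat(o['tool_rot']).as_matrix(); print(np.round(M,3),o['position'],o['time'],o['ft_force'],o['grip_width'])
k=o['position'][:2]; P=np.array([.535,-.202]); print('knob-pivot',np.hypot(*(k-P)))
X=np.array([.905,-.425]);Y=np.array([.425,.905]); v=k-P; th=np.arctan2(v@Y,-v@X); print('theta',th)
for n in range(0,6):
    t=th*(1-n/5); q=P+.085*(-np.cos(t)*X+np.sin(t)*Y); print(round(t,2),q,np.round(1000*M.T@np.r_[q-k,0],1))
E
python3 arc.py
```

```text
[[ 0.912  0.032  0.408]
 [-0.409  0.004  0.913]
 [ 0.028 -0.999  0.017]] [ 0.47748201 -0.13794206  0.20051723] 6.575 [ 0.31497724  1.21456005 -0.9323195 ] 0.014499576794966024
knob-pivot 0.08609145024645154
theta 0.40009541590883596
0.4 [ 0.47822115 -0.13876525] [ 1.   0.  -0.4]
0.32 [ 0.47334825 -0.14350613] [-1.5 -0.2 -6.8]
0.24 [ 0.46886989 -0.14862136] [ -3.5  -0.3 -13.3]
0.16 [ 0.46481474 -0.15407818] [ -5.   -0.5 -19.9]
0.08 [ 0.46120875 -0.15984169] [ -5.9  -0.6 -26.6]
0.0 [ 0.458075 -0.165875] [ -6.3  -0.7 -33.4]
```

Following the arc well. Continue to closure.

Emit:
{"method": "carry_out", "body": {"series": [[-2.5, -0.2, -7, 0, 1], [-2, -0.2, -7, 0, 1], [-1.2, -0.2, -7, 0, 1], [-0.7, -0.2, -7, 0, 1], [0, -0.2, -7, 0, 1], [0, 0, -4, 0, 1]]}}

```text
time: 7.32
position: [0.4542, -0.1639, 0.2004]
tool_rot: [-0.68, 0.14, -0.16, 0.702]
ft_force: [10.6, 20.6, 2.8]
grip_width: 0.014
```

```bash
python3 arc.py
python3 - <<'E'
from h import *
for c in ['wrist','scene']: p,d,k=snap(c,c[0]+'5')
z=cv2.imread('pics/s5.png')[160:300,240:400]; cv2.imwrite('pics/s5c.png',cv2.resize(z,None,fx=4,fy=4,interpolation=cv2.INTER_CUBIC))
E
```

```text
[[ 0.909  0.034  0.414]
 [-0.415  0.024  0.909]
 [ 0.02  -0.999  0.036]] [ 0.45422335 -0.16394117  0.20038689] 7.325 [10.63334721 20.6425017   2.75000646] 0.014021632661436986
knob-pivot 0.08929356529740716
theta 0.0012675525681968855
0.0 [ 0.45812085 -0.16577752] [ 4.3  0.1 -0.1]
0.0 [ 0.45811167 -0.16579701] [ 4.3  0.1 -0.1]
0.0 [ 0.4581025  -0.16581651] [ 4.3  0.1 -0.1]
0.0 [ 0.45809333 -0.165836  ] [ 4.3  0.1 -0.1]
0.0 [ 0.45808416 -0.1658555 ] [ 4.3  0.1 -0.1]
0.0 [ 0.458075 -0.165875] [ 4.3  0.1 -0.2]
```

View pics/s5c.png

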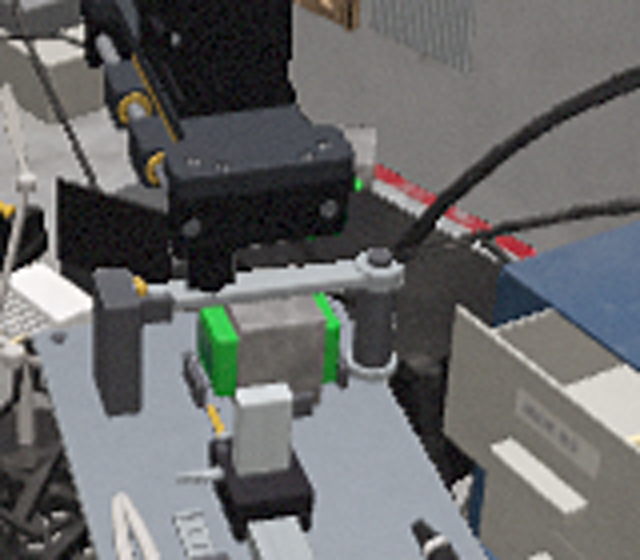

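View pics/w5.png

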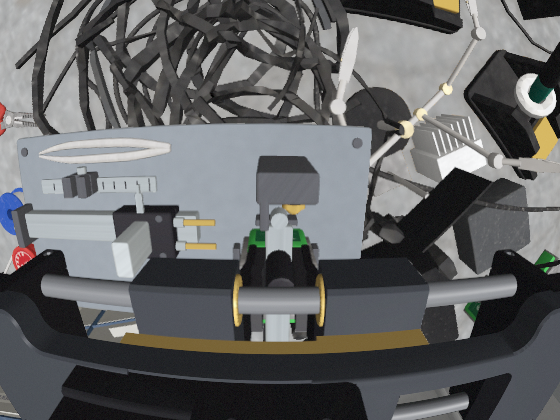

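Emit:
{"method": "carry_out", "body": {"series": [[0, 0, 0, 0, 1], [0, 0, 0, 0, 1], [0, 0, 0, 0, 0.4], [0, 0, 0, 0, 0.4], [0, 0, 0, 0, 0.4], [0, 0, 0, 0, 0.4], [0, -30, 0, 0, 0.4], [0, -30, 0, 0, 0.4]]}}

```text
time: 8.43
position: [0.4512, -0.1681, 0.259]
tool_rot: [-0.681, 0.142, -0.159, 0.701]
ft_force: [0.4, -0.3, -0.1]
grip_width: 0.0514
```

Run:
```python
from h import *
o=robot.get_obs(); M=R.from_quat(o['tool_rot']).as_matrix(); print(np.round(M,3),o['position'],o['time'],o['ft_force'],o['grip_width'])
for c in ['wrist','scene']: p,d,k=snap(c,c[0]+'6')
z=cv2.imread('pics/s6.png')[160:300,240:400]; cv2.imwrite('pics/s6c.png',cv2.resize(z,None,fx=4,fy=4,interpolation=cv2.INTER_CUBIC))
z=cv2.imread('pics/w6.png')[120:320,0:300]; cv2.imwrite('pics/w6c.png',cv2.resize(z,None,fx=2.66,fy=2.66,interpolation=cv2.INTER_CUBIC))
```

```text
[[ 0.909  0.029  0.416]
 [-0.417  0.022  0.909]
 [ 0.017 -0.999  0.032]] [ 0.45115042 -0.16813641  0.25903646] 8.425 [ 0.44412364 -0.27954206 -0.12961769] 0.05138620288247761
```

View pics/s6c.png

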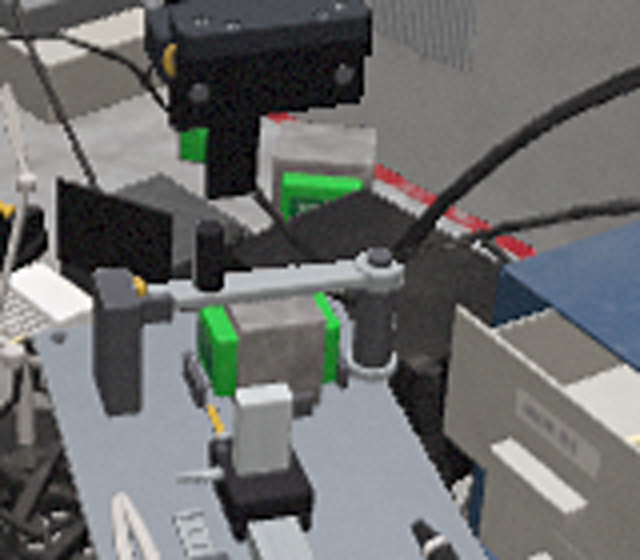

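View pics/w6c.png

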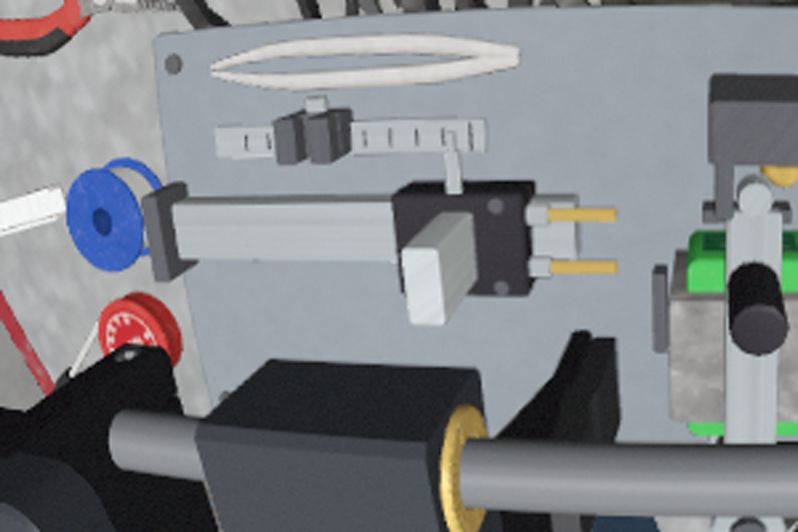

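Run:
```python
from h import *
z=np.load('pics/w6.npz');c=dict(K=z['K'],eye=z['eye'],orientation=z['ori'])
U=np.array([.425,.905,0]);X=np.array([.905,-.425,0])
f=lambda u,v,h:atz(c,u/2.66,120+v/2.66,h,True)
p=f(450,135,.156);t=f(423,285,.197);n=f(312,125,.153);k=f(757,330,.224)
print('ptr',p,'tab',t,'notch',n,'knob',k,'pull',(p-n)@U,(t-n)@U)
for h in (.153,):
  print([np.round(1000*(f(u,v,h)-p)@U,1) for u,v in [(276,118),(303,118),(317,118),(350,112)]])
o=robot.get_obs(); M=R.from_quat(o['tool_rot']).as_matrix()
print('to tab',1000*M.T@(np.r_[t[:2],.17]-o['position']),1000*M.T@(np.array([.4165,-.2508,.17])-o['position']))
z=cv2.imread('pics/w6.png')[145:190,70:200]; cv2.imwrite('pics/w6d.png',cv2.resize(z,None,fx=6,fy=6,interpolation=cv2.INTER_CUBIC))
```

```text
ptr [ 0.38429021 -0.23559243  0.156     ] tab [ 0.41666199 -0.24974786  0.197     ] notch [ 0.35879405 -0.27960377  0.153     ] knob [ 0.45766424 -0.16555851  0.224     ] pull 0.05066613427858217 0.05161347848347698
[np.float64(-64.6), np.float64(-53.9), np.float64(-48.5), np.float64(-35.9)]
to tab [ -1.9283491   88.55598202 -90.96930802] [ -1.63706241  88.53161921 -91.9929272 ]
```

View pics/w6d.png

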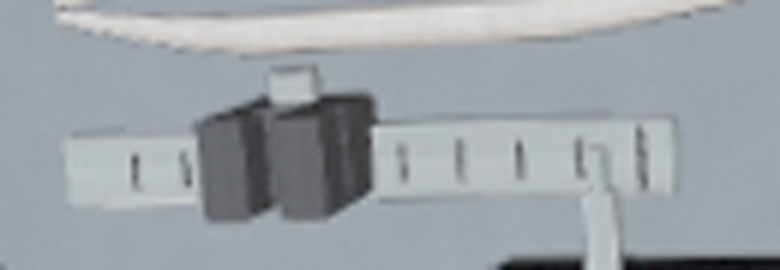

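Run:
```python
from h import *
z=np.load('pics/w6.npz');c=dict(K=z['K'],eye=z['eye'],orientation=z['ori'])
U=np.array([.425,.905,0]);X=np.array([.905,-.425,0])
f=lambda u,v,h:atz(c,70+u/6,145+v/6,h,True)
p=f(597,150,.156);n=f(262,170,.153);b=f(597,190,.156)
print('ptr',p,'notch',n,'pull',(p-n)@U,(b-n)@U, [(p-f(u,215,.153))@U for u in (205,247,282,328)],(p-n)@X)
```

```text
ptr [ 0.38385479 -0.23501334  0.156     ] notch [ 0.36200504 -0.28597639  0.153     ] pull 0.0554077103725583 0.05499854436385434 [np.float64(0.06638977323365411), np.float64(0.05888111766175116), np.float64(0.05274894864103708), np.float64(0.044850285027711)] -0.0018852742560821604
```

Emit:
{"method": "carry_out", "body": {"series": [[-1, 0, -46, 0, 0.2], [-1, 0, -45, 0, 0.2], [0, 35, 0, 0, 0.2], [0, 0, 0, 0, 0.2]]}}

```text
time: 9.02
position: [0.4135, -0.2531, 0.2213]
tool_rot: [-0.682, 0.139, -0.161, 0.699]
ft_force: [1.4, -0.9, -0.6]
grip_width: 0.0691
```

Run:
```python
from h import *
o=robot.get_obs(); M=R.from_quat(o['tool_rot']).as_matrix(); print(np.round(M,3),o['position'],o['time'],o['ft_force'],o['grip_width'])
print('to tab',1000*M.T@(np.array([.4165,-.2505,.17])-o['position']))
for c in ['wrist','scene']: p,d,k=snap(c,c[0]+'7')
```

```text
[[ 0.909  0.036  0.415]
 [-0.415  0.016  0.909]
 [ 0.026 -0.999  0.03 ]] [ 0.41354659 -0.25313235  0.22131673] 9.025 [ 1.40729504 -0.93189406 -0.64965174] 0.06911236735503767
to tab [ 0.26065688 51.42617635  2.08303245]
```

View pics/w7.png

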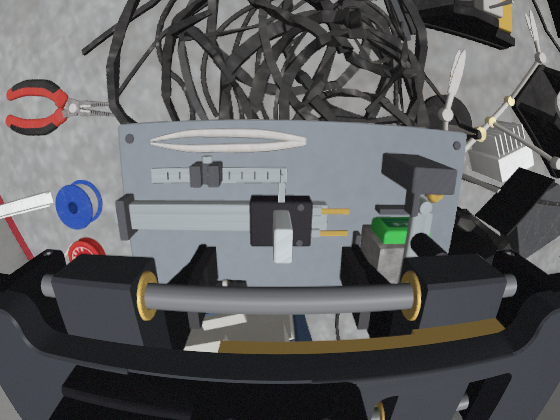

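Emit:
{"method": "carry_out", "body": {"series": [[0, 26, 2, 0, 0.2], [0, 26, 0, 0, 0.2], [0, 0, 0, 0, 1], [0, 0, 0, 0, 1], [0, 0, 0, 0, 1], [0, 0, 0, 0, 1], [0, 0, 0, 0, 1], [0, 0, 0, 0, 1], [0, 0, 0, 0, 1], [0, 0, 0, 0, 1]], "squeeze": 35}}

```text
time: 10.38
position: [0.4245, -0.2543, 0.179]
tool_rot: [-0.687, 0.13, -0.167, 0.695]
ft_force: [0.8, 0.1, 0.5]
grip_width: 0.0119
```

Run:
```python
from h import *
o=robot.get_obs(); M=R.from_quat(o['tool_rot']).as_matrix(); print(np.round(M,3),o['position'],o['time'],o['ft_force'],o['grip_width'])
for c in ['wrist','scene']: p,d,k=snap(c,c[0]+'8')
z=cv2.imread('pics/s8.png')[160:300,240:400]; cv2.imwrite('pics/s8c.png',cv2.resize(z,None,fx=4,fy=4,interpolation=cv2.INTER_CUBIC))
a=cv2.imread('pics/w7.png')[140:240,140:330]; cv2.imwrite('pics/w7d.png',cv2.resize(a,None,fx=4,fy=4,interpolation=cv2.INTER_CUBIC))
```

```text
[[ 0.911  0.054  0.41 ]
 [-0.411 -0.     0.912]
 [ 0.049 -0.999  0.022]] [ 0.42449844 -0.25430073  0.17901182] 10.375 [0.80985337 0.1481438  0.48711754] 0.01188049359308158
```

View pics/s8c.png

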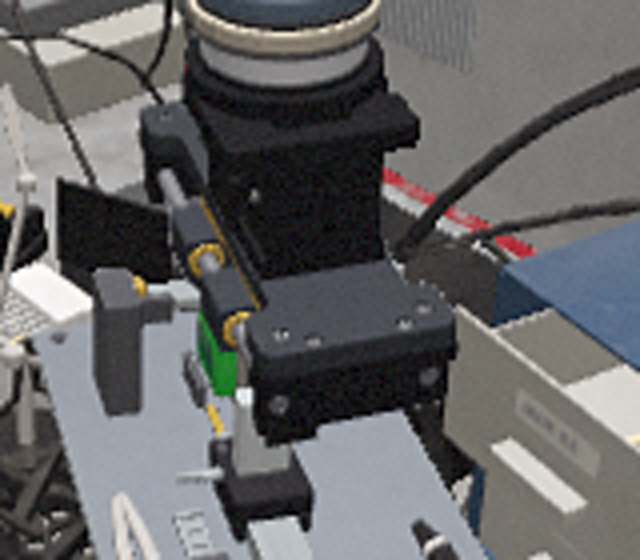

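View pics/w8.png

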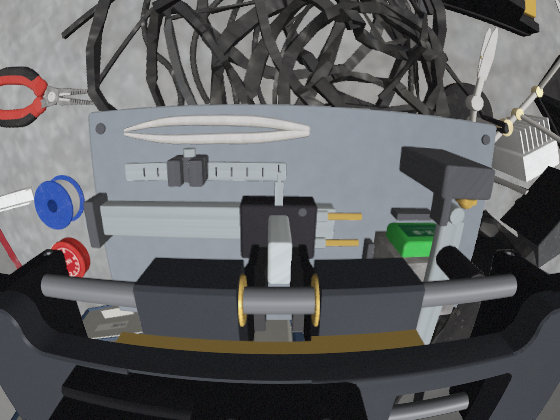

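View pics/w7d.png

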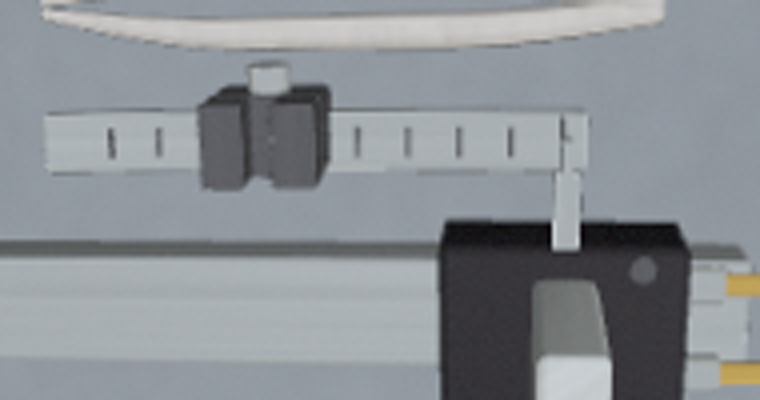

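Run:
```python
from h import *
o=robot.get_obs(); print(np.round(o['q'],3),np.round(o['position'],4),np.round(o['joint_torque'],1))
z=np.load('pics/w7.npz');c=dict(K=z['K'],eye=z['eye'],orientation=z['ori'])
U=np.array([.425,.905,0]);X=np.array([.905,-.425,0])
f=lambda u,v,h:atz(c,140+u/4,140+v/4,h,True)
p=f(568,145,.156);b=f(567,240,.156);n=f(259,140,.153);t=f(571,375,.197)
print('ptr',p,'notch',n,'tab',t,'pull',(p-n)@U,(b-n)@U,(t-n)@U,[round((p-f(u,180,.153))@U,4) for u in (202,246,273,318)],(p-n)@X)
```

```text
[-0.79   0.402  1.834  0.05   0.869 -1.969] [ 0.4245 -0.2543  0.179 ] [ -0.5 -33.4 -13.3  -0.1  -0.1  -0.1]
ptr [ 0.38485718 -0.23522302  0.156     ] notch [ 0.36073679 -0.28546456  0.153     ] tab [ 0.40888307 -0.24738325  0.197     ] pull 0.05571975578645655 0.05577201310963466 0.05492575364622263 [np.float64(0.0668), np.float64(0.0585), np.float64(0.0535), np.float64(0.0451)] 0.0004763010598484391
```

Emit:
{"method": "carry_out", "body": {"series": [[0, 0, 0, 0, 0.6], [0, 0, 0, 0, 0.6], [-9, 8, 0, 0, 0.6], [0, 0, 0, 0, 0.6]]}}

```text
time: 10.98
position: [0.4155, -0.2503, 0.1696]
tool_rot: [-0.687, 0.13, -0.166, 0.695]
ft_force: [-0.3, -0.7, 0.1]
grip_width: 0.0338
```

Emit:
{"method": "carry_out", "body": {"series": [[0, 0, 0, 0, 1], [0, 0, 0, 0, 1], [0, 0, 0, 0, 1], [0, 0, 0, 0, 1], [0, 0, 0, 0, 1], [0, 0, -8, 0, 1], [0, 0, -8, 0, 1], [0, 0, -8, 0, 1], [0, 0, -8, 0, 1], [0, 0, -8, 0, 1], [0, 0, 0, 0, 1]], "squeeze": 40}}

```text
time: 12.35
position: [0.4013, -0.2804, 0.1696]
tool_rot: [-0.681, 0.131, -0.169, 0.7]
ft_force: [4.7, 6.4, -2.7]
grip_width: 0.0122
```

Run:
```python
from h import *
o=robot.get_obs(); M=R.from_quat(o['tool_rot']).as_matrix(); print(np.round(M,3),o['position'],o['time'],o['ft_force'],o['grip_width'])
print('moved along -y', -(o['position']-np.array([.4165,-.2505,.17]))@np.array([.425,.905,0]))
for c in ['wrist','scene','top']: p,d,k=snap(c,c[0]+'9')
a=cv2.imread('pics/w9.png')[110:270,100:340]; cv2.imwrite('pics/w9d.png',cv2.resize(a,None,fx=3.3,fy=3.3,interpolation=cv2.INTER_CUBIC))
```

```text
[[ 0.908  0.059  0.414]
 [-0.416  0.015  0.909]
 [ 0.048 -0.998  0.038]] [ 0.40130651 -0.28035196  0.16957986] 12.35 [ 4.68765068  6.40878661 -2.74581165] 0.012176759850924894
moved along -y 0.03347325293847824
```

View pics/w9d.png

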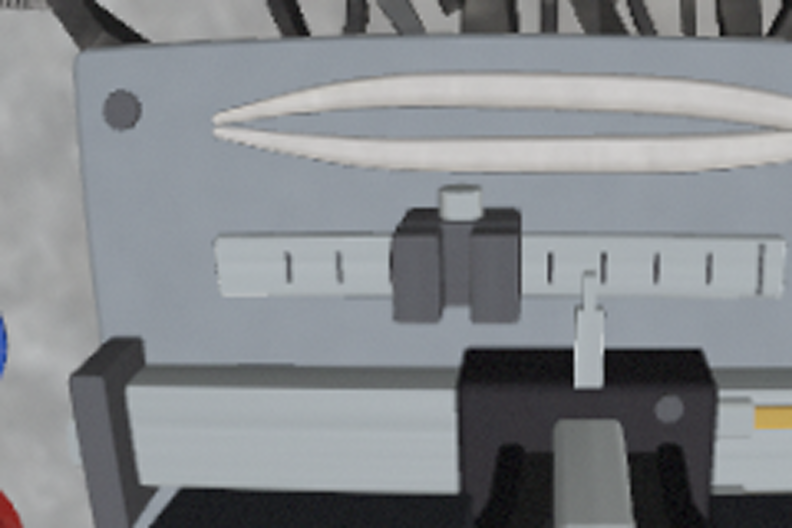

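```bash
cat > rem.py <<'E'
from h import *
import sys
def rem(fn,s,u0,v0,ptr,notch):
    z=np.load('pics/%s.npz'%fn);c=dict(K=z['K'],eye=z['eye'],orientation=z['ori'])
    U=np.array([.425,.905,0])
    f=lambda q,h:atz(c,u0+q[0]/s,v0+q[1]/s,h,True)
    return (f(ptr,.156)-f(notch,.153))@U
E
python3 -c "
from rem import *
print(rem('w9',3.3,100,110,(589,290),(456,265)),rem('w9',3.3,100,110,(589,350),(456,300)))"
```

```text
0.022420437720597562 0.022704716426794964
```

Emit:
{"method": "carry_out", "body": {"series": [[0, 0, -8, 0, 1], [0, 0, -8, 0, 1], [0, 0, -5, 0, 1], [0, 0, 0, 0, 1]]}}

```text
time: 13.0
position: [0.3953, -0.2929, 0.1695]
tool_rot: [-0.676, 0.13, -0.171, 0.705]
ft_force: [4.8, 6.1, -1.3]
grip_width: 0.0121
```

Run:
```python
from h import *
o=robot.get_obs(); M=R.from_quat(o['tool_rot']).as_matrix(); print(np.round(M,3),o['position'],o['time'],o['ft_force'],o['grip_width'])
print('moved along -y', -(o['position']-np.array([.4165,-.2505,.17]))@np.array([.425,.905,0]))
for c in ['wrist']: p,d,k=snap(c,c[0]+'10')
a=cv2.imread('pics/w10.png')[110:270,100:340]; cv2.imwrite('pics/w10d.png',cv2.resize(a,None,fx=3.3,fy=3.3,interpolation=cv2.INTER_CUBIC))
```

```text
[[ 0.908  0.065  0.415]
 [-0.417  0.027  0.909]
 [ 0.048 -0.998  0.052]] [ 0.39529776 -0.29289229  0.16954094] 13.0 [ 4.75058811  6.10215221 -1.26100578] 0.012118543412237478
moved along -y 0.04737597959910989
```

View pics/w10d.png

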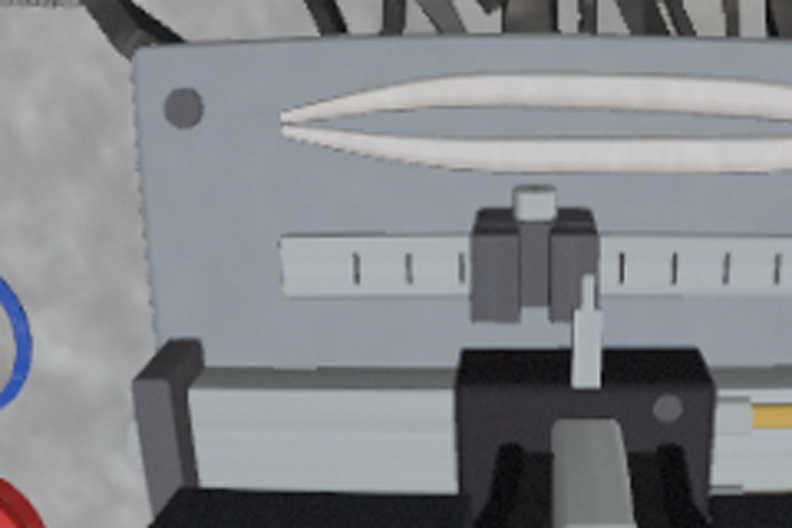

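```bash
python3 -c "
from rem import *
print(rem('w10',3.3,100,110,(587,290),(535,265)),rem('w10',3.3,100,110,(587,350),(535,300)))"
```

```text
0.008666747795494409 0.00880137285664185
```

Emit:
{"method": "carry_out", "body": {"series": [[0, 0, -6, 0, 1], [0, 0, -5, 0, 1], [0, 0, -1.5, 0, 1]]}}

```text
time: 13.42
position: [0.3925, -0.2988, 0.1695]
tool_rot: [-0.673, 0.129, -0.172, 0.708]
ft_force: [5.4, 7.2, 0.7]
grip_width: 0.0125
```

Run:
```python
from h import *
o=robot.get_obs(); M=R.from_quat(o['tool_rot']).as_matrix(); print(np.round(M,3),o['position'],o['time'],o['ft_force'],o['grip_width'])
print('moved along -y', -(o['position']-np.array([.4165,-.2505,.17]))@np.array([.425,.905,0]))
for c in ['wrist','scene']: p,d,k=snap(c,c[0]+'11')
a=cv2.imread('pics/w11.png')[110:270,100:340]; cv2.imwrite('pics/w11d.png',cv2.resize(a,None,fx=3.3,fy=3.3,interpolation=cv2.INTER_CUBIC))
z=cv2.imread('pics/s11.png')[160:340,240:400]; cv2.imwrite('pics/s11c.png',cv2.resize(z,None,fx=3.3,fy=3.3,interpolation=cv2.INTER_CUBIC))
```

```text
[[ 0.907  0.07   0.414]
 [-0.417  0.036  0.908]
 [ 0.049 -0.997  0.062]] [ 0.39250234 -0.29882027  0.16954931] 13.425 [5.40312891 7.2436075  0.69688934] 0.012542837661145714
moved along -y 0.053928853866525024
```

View pics/w11d.png

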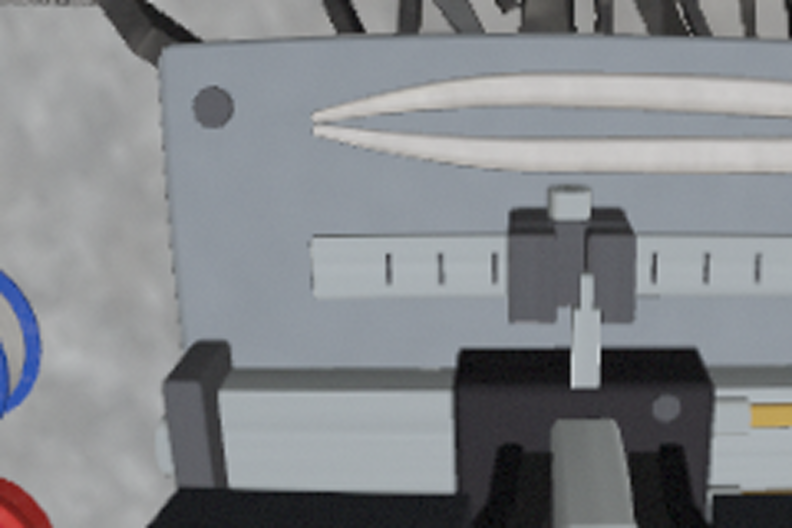

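View pics/s11c.png

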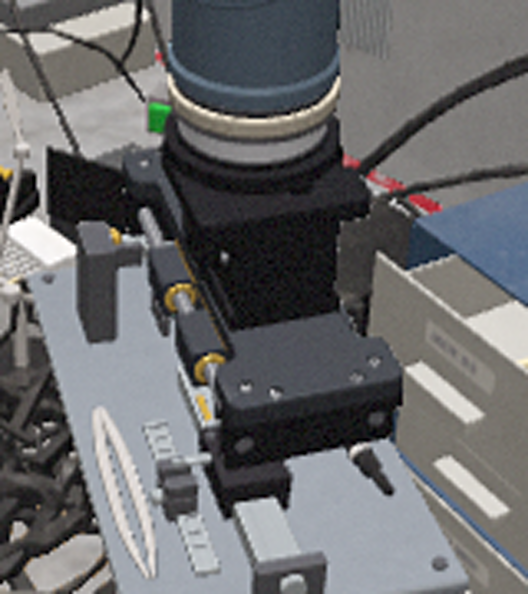

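Emit:
{"method": "carry_out", "body": {"series": [[0, 0, -3.5, 0, 1], [0, 0, -2.2, 0, 1], [0, 0, -1.5, 0, 1]]}}

```text
time: 13.9
position: [0.392, -0.2999, 0.1696]
tool_rot: [-0.669, 0.128, -0.173, 0.711]
ft_force: [5.6, 8.0, 0.7]
grip_width: 0.0126
```

Run:
```python
from h import *
for i in range(3):
    o=robot.get_obs(); print(o['position'],o['time'],o['ft_force'],o['grip_width'])
    print('moved along -y', -(o['position']-np.array([.4165,-.2505,.17]))@np.array([.425,.905,0]))
    p,d,k=snap('wrist','w12_%d'%i)
a=cv2.imread('pics/w12_2.png')[110:270,100:340]; cv2.imwrite('pics/w12d.png',cv2.resize(a,None,fx=3.3,fy=3.3,interpolation=cv2.INTER_CUBIC))
```

```text
[ 0.39201406 -0.29989147  0.16962183] 13.9 [5.63432084 7.95181689 0.69548569] 0.012643731985834291
moved along -y 0.055105802743352486
[ 0.39201443 -0.2998688   0.16961617] 13.95 [5.91154022 7.03186557 0.8515147 ] 0.012408506714537445
moved along -y 0.05508513169978592
[ 0.39200449 -0.29984918  0.16961583] 14.0 [5.79440938 7.96643339 1.62427812] 0.01205788472492014
moved along -y 0.055071599979324475
```

View pics/w12d.png

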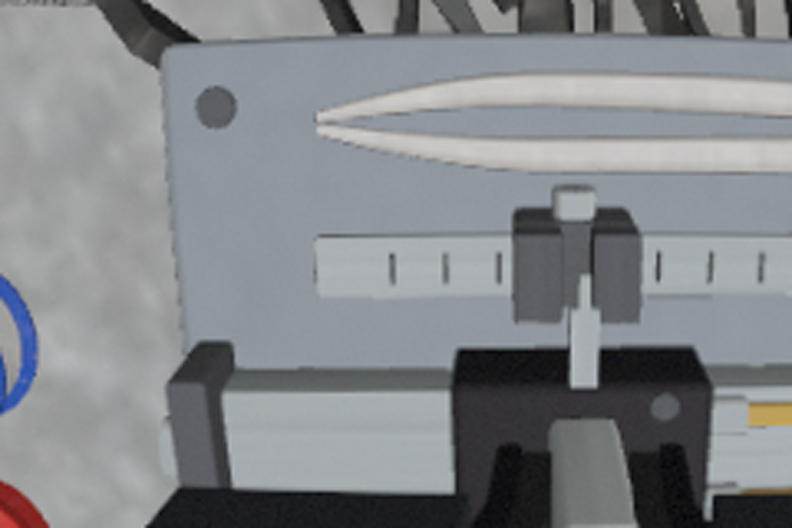

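Emit:
{"method": "carry_out", "body": {"series": [[0, 0, -3.5, 0, 1], [0, 0, -2.2, 0, 1]]}}

```text
time: 14.3
position: [0.3914, -0.3013, 0.1696]
tool_rot: [-0.666, 0.127, -0.174, 0.714]
ft_force: [5.3, 7.4, 1.8]
grip_width: 0.0127
```

Run:
```python
from h import *
for i in range(14):
    p,d,k=snap(['wrist','scene','top'][i%3],'f%d'%i)
    o=robot.get_obs()
    if i%4==1: print(o['position'],o['time'],o['ft_force'],o['grip_width'],'moved', -(o['position']-np.array([.4165,-.2505,.17]))@np.array([.425,.905,0]))
a=cv2.imread('pics/f12.png')[110:270,100:340]; cv2.imwrite('pics/w13d.png',cv2.resize(a,None,fx=3.3,fy=3.3,interpolation=cv2.INTER_CUBIC))
a=cv2.imread('pics/f12.png'); cv2.imwrite('pics/w13k.png',cv2.resize(a[120:330,320:560],None,fx=2.8,fy=2.8,interpolation=cv2.INTER_CUBIC))
```

```text
[ 0.39135317 -0.30130551  0.16962358] 14.4 [5.49151237 8.6233076  1.49060439] 0.012319587797515134 moved 0.05666638984349173
[ 0.39136923 -0.30127213  0.16963748] 14.6 [5.43457776 6.8556804  2.59790357] 0.01296963797449813 moved 0.056629355629548836
[ 0.39135882 -0.30125215  0.16959501] 14.8 [5.34266927 7.94333387 1.14928117] 0.0126118251298945 moved 0.05661569682486535
[ 0.39134895 -0.30129652  0.16962196] 15.0 [5.78092448 7.65728105 1.21267262] 0.012686000930784478 moved 0.056660047823017555
```

View pics/w13d.png

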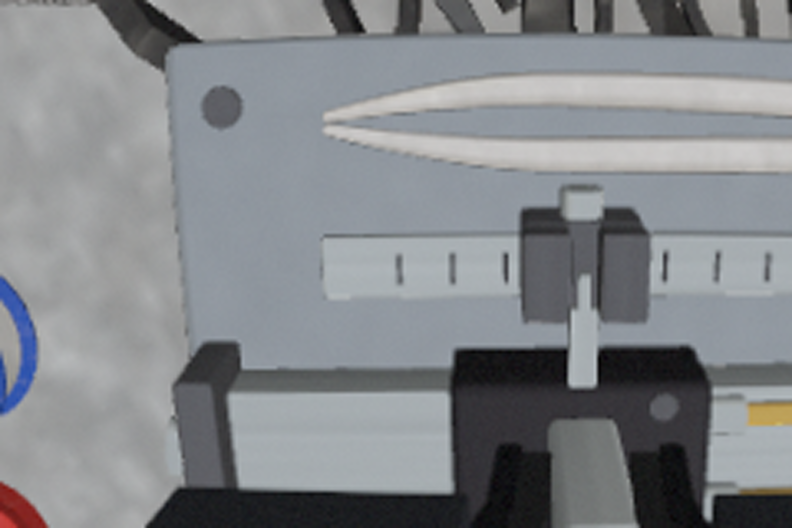

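View pics/w13k.png

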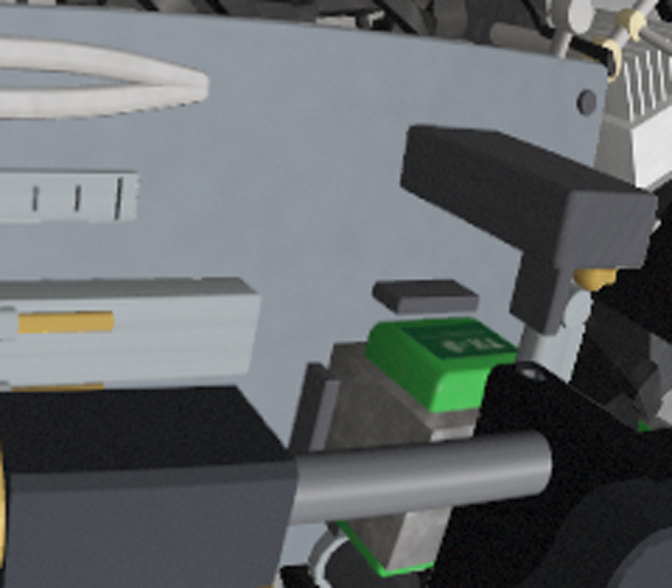

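Run:
```python
from rig import robot
print(robot.hand_in()); o=robot.get_obs(); print(o['time'],o['position'],o['grip_width'],o['ft_force'])
```

```text
the job is handed in; nothing more can be done
None
the job is handed in; nothing more can be done
```

The keeper bar is shut and the sled is held at the mark. I handed the job in at about 15.0 s of the 42 s allowed; no verdict comes back.

- **Keeper:** I held the knob, swung it from about 1.0 rad along its arc, and pushed until the stop answered with about 23 N. After I let go, the wrist camera put the knob within 1 mm of its calculated shut position. The bar's end lay past the ball, against the stop. In the last wrist picture the bar's end still looked to be at the stop and the transformer upright in its nest, though the gripper partly hid both.
- **Sled:** My first grip on the tab was about 9 mm off centre and 9 mm high, so I opened, re-centred and gripped again at 40 N. I then drew the sled about 56 mm.
- **Mark:** The last wrist picture shows the pointer (584 px in the enlarged crop) in the middle of the notch (570–601 px), within about 0.5 mm. The arm's own travel of 56.6 mm agrees within 1 mm with the camera estimate of 55.7 mm. The wrist sensor read a steady 9–10 N for the last 0.7 s with no visible creep.
- **Bystanders:** I did not touch the tweezers or the jack plug. The tweezers look unmoved in the last picture. I last saw the jack plug in its place shortly before the final pull.

One thing disagreed: the sled's rail measured about 17 mm further towards jig -x, relative to the hinge and transformer, than the text says. I went by the measured positions.

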